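# Tighten the blender jar's blade collar with the pin spanner

### The job

The blender jar standing upside down in its service cradle has a new blade unit, and its orange retaining collar is only started on the thread. Take the T-handle pin spanner from the tool block, feel lightly for the collar's two holes and set both prongs fully home, and only then turn the collar clockwise (seen from above) until it comes up tight. Press only gently while feeling for the holes, and do not over-tighten; afterwards put it back upright and fully down in its slot in the tool block, and leave everything else where it is.

Things in the scene. Friction and masses are not known exactly. Their poses are not given: they have to be found in the camera images.
- jar: Glass blender jar, upside down, held in a grey cradle fixed to the counter; it cannot move. Origin on the jar's axis at counter height, z up, +x towards its black handle (which reaches 102 mm from the axis, 120 mm high, between two cradle posts). Jar and cradle are 156 mm wide; black foot on top, 106 mm wide, its top 143 mm above the counter.
- collar_face (a point): Centre of the orange collar's flat upper face, on the jar's axis, 150 mm above the counter; axes as the jar's (fixed, not turning with the collar). Collar 66 mm wide, with two round upright holes, 7.5 mm wide, 9 mm deep, centres 40 mm apart (20 mm either side of the axis). Between them the drive dog, 21 mm wide, stands 8 mm above the face.
- collar (a joint): Collar's turn, rad; grows clockwise from above; starts 0.45 to 0.8; 1.4 is tight, a hard stop. Stiff (about 0.25 N m), stays where left; prongs pressed lightly on its face do not turn it. The line through its holes lies at (c - reading) about +z from the jar's +x (a half turn more is the same); c, 0.7 to 2.1 rad, differs from jar to jar and is not measured: find it by feel or sight.
- spanner: T-handle pin spanner, 0.2 to 0.45 kg, upright in its slot. Origin midway between the prong tips, z up, x along the line of prongs and of blue crossbar (100 x 14 x 18 mm high). Prongs: 5 mm pins, 7 mm long, tips slightly tapered, 40 mm apart, under 11 mm wide shoulders (z = 7 to 19 mm) that rest on the collar's face when fully home; 60 mm round plate at z = 19 to 27 mm; 14 mm stem.
- spanner_bar (a point): Middle of the spanner's crossbar, 73 mm above the prong tips: where to grip it, fingers closing across the 14 mm thickness.
- toolblock: Grey tool block fixed to the counter, 130 x 76 mm, 34 mm high. Origin under its centre; x along its length. In its middle the slot, 60 mm (along x) by 20 mm clear, 30 mm deep: prongs and shoulders hang in it, along its length, and the spanner's round plate rests on the block's top, the spanner's origin then 15 mm above the counter.
- slot (a point): Centre of the slot's mouth, on the top of the tool block.
- tub_a: Bystander: white powder tub, 72 mm wide, 82 tall.
- tub_b: Bystander: white tub with a red lid, 68 mm wide, 74 tall.
- syrup: Bystander: white bottle, 64 mm wide, 190 tall.
- mug: Bystander: glass mug, 86 mm wide, 135 tall.
- gasket: Bystander: black rubber ring lying flat, 66 mm wide, 6 thick.
- old_blades: Bystander: worn-out blade unit, 70 mm wide, 30 tall.
- scoop: Bystander: white measuring scoop, 42 mm wide, 30 tall, with a 60 mm handle.
- spatula: Bystander: blue spatula lying flat.
Mind the look-alikes: they are no part of the job. Leave any purple look-alike of the spanner alone. Several things have the shape of the toolblock; the one meant has the colours described above.

How it is judged (in metres and radians):
On the way, in this order (a step that is already met when the one before it is completed fails the run):
1. both prongs are fully home in the collar's holes (tips at least 4.5 mm below its face, spanner upright) before the collar has been turned beyond 0.95 rad (z of spanner in the frame of jar below 0.1455 m and horizontal distance between spanner and jar below 0.006 m and angle between spanner's own z axis and vertical below 0.08 rad and value of joint collar below 0.95 rad), for 0.2 s.
2. the collar is tight (at least 1.36 rad) with the prongs still home in it (z of spanner in the frame of jar below 0.1455 m and horizontal distance between spanner and jar below 0.006 m and angle between spanner's own z axis and vertical below 0.08 rad and value of joint collar above 1.36 rad), for 0.2 s.
At the end, for the whole second after the job is handed in: The collar is tight (reading at least 1.36 rad), and the spanner is back in the tool block's slot, upright within 0.08 rad, its origin within 9 mm of the slot's centre seen from above and no more than 19 mm above the counter (15 is fully down), at rest and released (value of joint collar above 1.36 rad and horizontal distance between spanner and slot below 0.009 m and z of spanner in the frame of toolblock below 0.019 m and angle between spanner's own z axis and vertical below 0.08 rad and linear speed of spanner below 0.02 m/s); the robot touches nothing.
It fails at once if the spanner is forced against the jar or its collar with more than 22 N while the prongs are not home in the holes (not (z of spanner in the frame of jar below 0.1455 m and horizontal distance between spanner and jar below 0.006 m and angle between spanner's own z axis and vertical below 0.08 rad) and contact force between spanner and jar above 22 N).
It fails at once if the spanner presses on the jar, its collar or cradle with more than 60 N (contact force between spanner and jar above 60 N).
It fails at once if the collar is driven on towards tight (between 0.95 and 1.3 rad, faster than 0.3 rad/s) while the prongs are not home in its holes (not (z of spanner in the frame of jar below 0.1455 m and horizontal distance between spanner and jar below 0.006 m and angle between spanner's own z axis and vertical below 0.08 rad) and velocity of joint collar above 0.3 rad/s and value of joint collar between 0.95 and 1.3 rad).
It fails at once if the robot itself pushes on the jar, its collar or cradle (contact force between any of the fingers, the arm and jar above 5 N).
It fails at once if a bystander is shifted by more than 20 mm (distance of any of tub_a, tub_b, syrup, mug, gasket, old_blades, scoop, spatula from where it was at the start of the episode above 0.02 m).
It also fails if it takes over 72 s, if anything falls off the work surface, if the arm or the gripper's body presses on something with over 40 N, if the wrist force passes 120 N, or if a joint passes its speed limit or range.

### The arm

A 6-joint arm with a two-finger parallel gripper is mounted at the origin on the work surface. World frame = base frame: x ahead of the robot, y to its left, z up, the work surface at z = 0. Lengths are in mm, angles in rad, forces in N, time in s.
With the tool pointing down it reaches from about 300 to 825 mm from the base axis. Payload 5.4 kg.
Tool frame: the origin (TCP) lies between the finger pads; the fingertips stand tcp_to_tips ahead of it and the grasp point (between the pads) lies 11 mm behind it (tcp_to_tips is the distance from the TCP to the fingertips, in mm); x points along the fingers, y is the direction in which the jaws open and shut, and the axes are right-handed (so a half turn about x gives the same grasp; the last joint's range is limited). The gripper opens to 92 mm and grips with 3 to 60 N. Pads are 20 mm wide; open, the fingers measure 128 mm over their backs; the gripper's body (75 mm by 189 mm) begins 69 mm behind the grasp point.
Start: joints at [-1.398, 0.158, 1.597, -0, 1.386, -0.21], TCP at [214.749, -533.375, 222.601] pointing down, gripper open.
Joint ranges: [-2.91, 2.91], [-0.94, 2.29], [0.18, 2.7], [-1.29, 4.43], [0.17, 2.64], [-3, 3]. Speed limits (rad/s): [2.57, 2.57, 3.14, 3.14, 3.14, 3.14].

### API

Orientations are given as [roll, pitch, yaw] about the fixed x, y, z axes, in that order (R = Rz(yaw) Ry(pitch) Rx(roll)).
In Python, from station import state, read_camera, finish_job, search_frame, trace, spot_point, tcp_to_tips gives the robot as it stands.
- The arm moves only by the tool move_arm, never from a script. Its argument "deltas" is text: rows parted by semicolons, each of 7 numbers parted by spaces: the closure, from 0 (fully open) to 1 (shut), then the shift along the tool's x, y, z in cm, then the turn, a rotation vector about the tool's x, y, z in degrees. A call has 1 to 5 rows; each row shifts and turns the commanded pose from where the row before left it, along the tool's axes as they then stand; what a row does not reach is not made up. A row lasts 1/12 s, in which the tool goes at most 41.7 mm and 7.16 degrees, less where a joint would pass 70% of its speed; a pose out of reach is approached as far as the arm can. A call with a gripper value outside its range is refused whole. The fingers move at their own pace and stop on an object; "grip_force" is the grip in N (left out, the last holds). Time passes only in rows, so rows that do not move let the fingers close. It gives the time, the measured TCP pose, the force and the opening at its end, in the units of the state.
- state(): the state, without advancing time (a new reading comes with each control period).
- read_camera(name): name is "scene" or "top" or "wrist"; returns a dict with "img" (400x640x3 uint8, blue, green, red), "fx", "fy", "cx", "cy" (pixels), "rvec" (rotation vector, rad) and "tvec" (3), from world to camera coordinates, as OpenCV has them; the wrist camera has in their place "tool_from_camera" (4x4, takes a point from camera to tool coordinates, whose origin is the TCP and whose axes are the tool frame's). Camera axes: x right, y down, z forward; pixel columns grow to the right and rows downward; lengths in mm; the calibration is good to about 2 mm. A picture is of the moment at which its call begins: read the wrist's pose just before it. There is no depth.
- finish_job(): hands the job in, once; it reports no verdict.
Trained networks look in a picture, given as the dict that the camera call returned (one of the last four; its "shot" number tells which), for a name from the list of things; names that differ only in an ending like _2 or _b are one class to them, and where a whole thing is asked for, a point or a joint stands for the part that bears it (a point fixed in the world has none). Each returns a list of dicts, best first, with "score" (0 to 1); they miss things now and then, are a little off and sometimes report something else, mostly with a low value. They report only what shows in the picture. A call takes as long as a camera call. They do not tell look-alikes from the thing itself.
- search_frame(picture, query): "box" ([left, top, width, height] in pixels, round what is visible of it).
- trace(picture, query): "region" (400x640 bool, what is visible of it) and "box" ([left, top, width, height] in pixels, round what is visible of it).
- spot_point(picture, query): "xy" ([column, row] in pixels: a listed point, or the origin of a listed thing).
The state is a dict: "time": time; "joint_positions": joint angles; "joint_vel": joint speeds; "joint_efforts": joint torques, N m; "tool_pos": TCP position; "tcp_rot": TCP orientation; "force": force on the tool from outside, world axes, zero at the start; "torque": the same for the moment, N m; "gripper_width": opening from 0.0 (shut) to 1.0 (fully open).
Only numpy, scipy, OpenCV 4.12 (cv2) and the standard library are available. Lean on these libraries where they do the work, as an engineer would, in place of code of your own. Each camera call takes 0.05 s, during which the arm holds its last target. There are 200 camera calls.

## Working session

There is one attempt and no reset: what is moved stays moved. The work goes in short steps, Python scripts to look and compute and a tool call to move; the robot and the scene stay as the last step left them, time stands still between calls to the robot, and variables do not carry over. Pictures are saved under pics/ and viewed, about 8 in all and at most 12, crops included, and the job is handed in when it is done.

Besides the shell and the picture viewer there is one more tool, called after "Call:" by a JSON object that holds its "fn" and its "kwargs", one argument or row to a line. move_arm: Moves the arm, as the interface text tells. Its arguments: {"type":"object","properties":{"deltas":{"type":"string"},"grip_force":{"type":"number"}},"required":["deltas"]}

```bash
mkdir -p pics
cat > h.py <<'E'
import numpy as np,cv2
from station import *
from scipy.spatial.transform import Rotation as Ro
def cam(name):
    s=state(); p=read_camera(name)
    K=np.array([[p['fx'],0,p['cx']],[0,p['fy'],p['cy']],[0,0,1]])
    if name=='wrist':
        T=np.eye(4);T[:3,:3]=Ro.from_euler('xyz',s['tcp_rot']).as_matrix();T[:3,3]=s['tool_pos']
        T=T@np.array(p['tool_from_camera'])
    else:
        E=np.eye(4);E[:3,:3]=cv2.Rodrigues(np.array(p['rvec'],float))[0];E[:3,3]=np.ravel(p['tvec']);T=np.linalg.inv(E)
    return p,K,T
def ray(K,T,uv,z):
    d=T[:3,:3]@np.linalg.inv(K)@np.array([uv[0],uv[1],1.]);o=T[:3,3]
    return o+d*(z-o[2])/d[2]
def proj(K,T,X):
    c=np.linalg.inv(T)@np.append(X,1.);q=K@c[:3];return q[:2]/q[2]
E
python3 - <<'E'
from h import *
np.set_printoptions(precision=1,suppress=True)
print(state(),tcp_to_tips if not callable(tcp_to_tips) else tcp_to_tips())
for n in ['top','scene']:
    p,K,T=cam(n);cv2.imwrite(f'pics/{n}0.png',p['img']);print(n,T[:3,3])
    for q,z in [('collar_face',150),('spanner_bar',88),('slot',34),('jar',0),('toolblock',0)]:
        for r in spot_point(p,q)[:3]: print(q,r['score'],r['xy'],ray(K,T,r['xy'],z))
E
```

```text
{'time': 0.0, 'joint_positions': array([-1.4,  0.2,  1.6, -0. ,  1.4, -0.2]), 'joint_vel': array([ 0.,  0.,  0.,  0., -0., -0.]), 'joint_efforts': array([ -0. , -38.6, -32.2,   0.1,   0. ,  -0. ]), 'tool_pos': array([ 214.6, -532.8,  221.6]), 'tcp_rot': array([-1.8,  1.6,  1.8]), 'force': array([ 0.1, -0.2, -0.6]), 'torque': array([ 0., -0., -0.]), 'gripper_width': 1.0003694382007295} 8.0
top [ 387.2   31.6 1150.7]
collar_face 0.77 [238.9, 231.2] [494.9 221.1 150. ]
spanner_bar 0.85 [428.5, 218.9] [ 536.7 -225.9   88. ]
spanner_bar 0.6 [416.4, 285.1] [ 378.7 -192.3   88. ]
spanner_bar 0.22 [422.3, 225.4] [ 520.7 -210.4   88. ]
slot 0.87 [420.1, 223.9] [ 531.3 -217.3   34. ]
slot 0.83 [488.1, 241.2] [ 489.3 -387.2   34. ]
jar 0.69 [251.1, 235.9] [499.1 217.    0. ]
toolblock 0.89 [418.2, 224.0] [ 535.3 -219.9    0. ]
toolblock 0.68 [482.4, 239.8] [ 495.8 -385.4    0. ]
scene [1227.4  597.   941.5]
collar_face 0.62 [385.9, 201.4] [497.6 220.4 150. ]
spanner_bar 0.58 [265.1, 161.3] [ 536.1 -223.4   88. ]
spanner_bar 0.48 [305.1, 147.8] [ 395.6 -169.2   88. ]
slot 0.61 [242.2, 153.1] [ 512.2 -373.8   34. ]
slot 0.55 [269.9, 172.5] [ 524.9 -218.7   34. ]
jar 0.78 [377.8, 235.6] [498.8 211.2   0. ]
toolblock 0.66 [243.4, 156.2] [ 495.3 -392.6    0. ]
toolblock 0.63 [266.7, 182.6] [ 544.  -219.6    0. ]
```

View pics/top0.png

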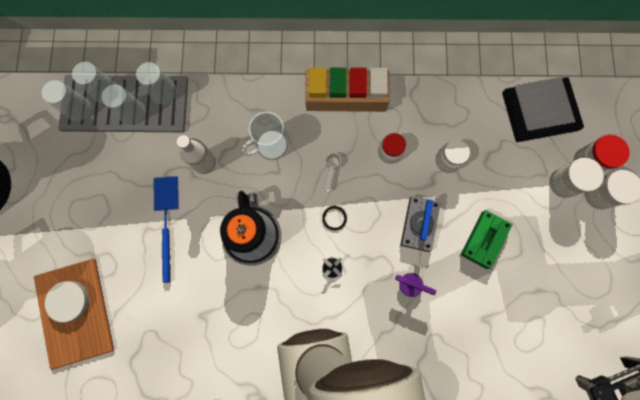

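View pics/scene0.png

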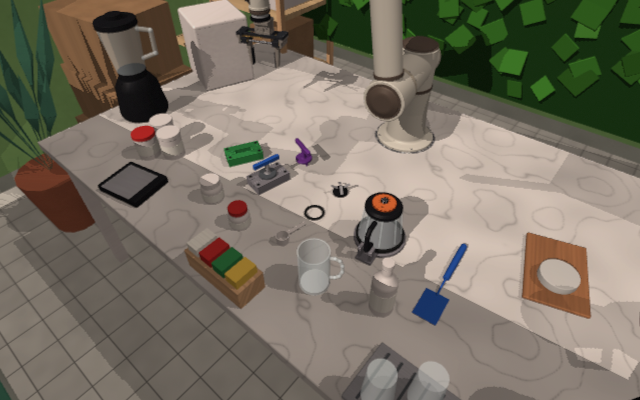

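The top view shows the grey block with the blue spanner at about (421,222) and the collar at (241,231). The purple look-alike is at (411,285) and the green block at (487,240).

```bash
cat >> h.py <<'E'
def plan(pos,yaw,s=None):
    """tool pointing down, tool z-axis horizontal along heading 'yaw' or yaw+pi (nearest)"""
    s=s or state();R=Ro.from_euler('xyz',s['tcp_rot']);c=None
    for k in (0,np.pi):
        z=np.array([np.cos(yaw+k),np.sin(yaw+k),0]);x=np.array([0,0,-1.]);y=np.cross(z,x)
        rv=(R.inv()*Ro.from_matrix(np.c_[x,y,z])).as_rotvec()
        if c is None or np.linalg.norm(rv)<np.linalg.norm(c): c=rv
    d=R.inv().apply(np.array(pos)-s['tool_pos'])/10
    print('shift cm',d.round(2),'rot deg',np.degrees(c).round(2),'joints',s['joint_positions'].round(2))
E
python3 - <<'E'
from h import *
np.set_printoptions(precision=3,suppress=True)
s=state();print(Ro.from_euler('xyz',s['tcp_rot']).as_matrix())
p,K,T=cam('top')
for q in ['spanner','toolblock']:
    for r in trace(p,q)[:3]:
        ys,xs=np.nonzero(r['region']);print(q,r['score'],r['box'],cv2.minAreaRect(np.c_[xs,ys].astype(np.float32)))
a=ray(K,T,(430.5,201),97);b=ray(K,T,(424,238),97);print(a,b,np.arctan2(*(a-b)[[1,0]]))
a=ray(K,T,(425,199.5),34);b=ray(K,T,(416,247.5),34);print(a,b,np.arctan2(*(a-b)[[1,0]]))
p,K,T=cam('wrist');print(np.linalg.inv(Ro.from_euler('xyz',s['tcp_rot']).as_matrix())@(T[:3,3]-s['tool_pos']),np.array(p['tool_from_camera']),p['fx'])
plan((500,-222,260),-0.15)
E
```

```text
[[ 0.     0.374 -0.928]
 [-0.    -0.928 -0.374]
 [-1.     0.    -0.   ]]
spanner 0.89 [409.7, 200.7, 23.6, 39.0] ((425.8416442871094, 219.3258056640625), (25.157958984375, 32.28828811645508), 47.72631072998047)
spanner 0.67 [405.9, 247.1, 37.8, 39.2] ((418.3620300292969, 270.3448181152344), (41.41006088256836, 28.597082138061523), 21.801406860351562)
toolblock 0.71 [460.6, 210.7, 54.5, 58.5] ((486.1000671386719, 239.80001831054688), (34.882659912109375, 53.218414306640625), 26.56505012512207)
toolblock 0.59 [403.0, 197.7, 39.6, 57.8] ((420.0051574707031, 223.72520446777344), (33.32862091064453, 52.272239685058594), 11.689369201660156)
[ 579.238 -229.956   97.   ] [ 489.388 -211.537   97.   ] -0.2021873408978757
[ 594.481 -231.628   34.   ] [ 471.318 -205.239   34.   ] -0.21107122302858725
[-162.054    0.347  -81.673] [[  -0.001   -0.289    0.957 -162.037]
 [   1.       0.001    0.001    0.336]
 [  -0.001    0.957    0.289  -81.702]
 [   0.       0.       0.       1.   ]] 353.53521810611153
shift cm [ -3.74 -18.23 -38.09] rot deg [30.53  0.   -0.  ] joints [-1.4   0.16  1.6  -0.    1.39 -0.21]
```

Call:
{"fn": "move_arm", "kwargs": {
  "deltas": "0 -0.34 -1.66 -3.46 0 0 0;0 -0.34 -1.66 -3.46 0 0 0;0 -0.34 -1.66 -3.46 0 0 0;0 -0.34 -1.66 -3.46 0 0 0;0 -0.34 -1.66 -3.46 0 0 0"
}}

```text
time: 1.22
tool_pos: [345.1, -390.4, 239.9]
tcp_rot: [1.858, 1.57, -0.901]
force: [-0.2, -0.8, 0.6]
gripper_width: 1.0
```

Call:
{"fn": "move_arm", "kwargs": {
  "deltas": "0 -0.34 -1.66 -3.46 0 0 0;0 -0.34 -1.66 -3.46 0 0 0;0 -0.34 -1.66 -3.46 0 0 0;0 -0.34 -1.66 -3.46 0 0 0;0 -0.34 -1.66 -3.46 0 0 0"
}}

```text
time: 1.63
tool_pos: [474.7, -248.5, 257.0]
tcp_rot: [1.969, 1.57, -0.79]
force: [0.9, 0.1, -0.2]
gripper_width: 1.003
```

Call:
{"fn": "move_arm", "kwargs": {
  "deltas": "0 0 0 0 6 0 0;0 0 0 0 6 0 0;0 0 0 0 6 0 0;0 0 0 0 6 0 0;0 0 0 0 3.5 0 0"
}}

```text
time: 2.05
tool_pos: [473.8, -250.0, 256.6]
tcp_rot: [2.165, 1.571, -1.079]
force: [-0.0, 0.2, 0.2]
gripper_width: 0.998
```

Run:
```python
from h import *
np.set_printoptions(precision=1,suppress=True)
p,K,T=cam('wrist');cv2.imwrite('pics/w1.png',p['img']);print(state()['tool_pos'],state()['time'])
for q,z in [('spanner_bar',88),('slot',34),('spanner',15)]:
    for r in spot_point(p,q)[:3]: print(q,r['score'],r['xy'],ray(K,T,r['xy'],z))
plan((536,-223,200),-0.2)
```

```text
[ 473.8 -250.1  256.6] 2.1
spanner_bar 0.74 [294.5, 187.9] [ 470.4 -229.6   88. ]
spanner_bar 0.66 [277.1, 122.2] [ 533.8 -221.    88. ]
slot 0.7 [439.0, 136.2] [ 498.1 -386.5   34. ]
spanner 0.92 [287.3, 239.2] [ 387.6 -206.6   15. ]
spanner 0.66 [284.0, 112.8] [ 538.4 -221.7   15. ]
shift cm [ 5.7 -3.3 -5.9] rot deg [ 6. -0. -0.] joints [-0.7  0.   1.7  0.   1.4  0.9]
```

View pics/w1.png

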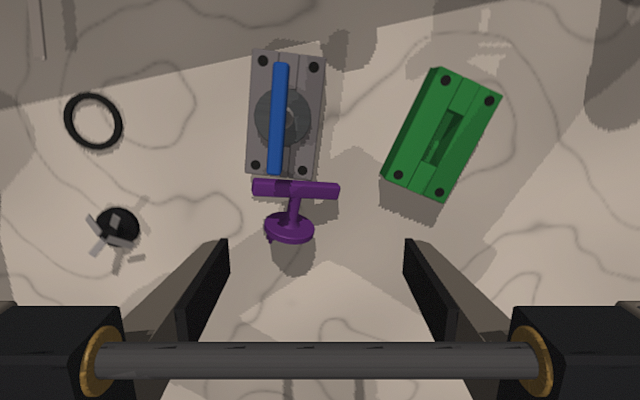

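Run:
```python
from h import *
np.set_printoptions(precision=1,suppress=True)
p,K,T=cam('top');q,_,_=cam('scene')
cv2.imwrite('pics/c2.png',np.vstack([cv2.resize(p['img'][150:350,340:540],(560,300)),cv2.resize(q['img'][100:220,190:414],(560,300))]))
p,K,T=cam('wrist')
for uv in [(281,63),(274,174)]: print(ray(K,T,uv,97))
for uv in [(289,56),(276,175)]: print(ray(K,T,uv,34))
```

```text
[ 582.7 -231.4   97. ]
[ 487.5 -213.1   97. ]
[ 593.9 -235.    34. ]
[ 472.9 -206.2   34. ]
```

View pics/c2.png

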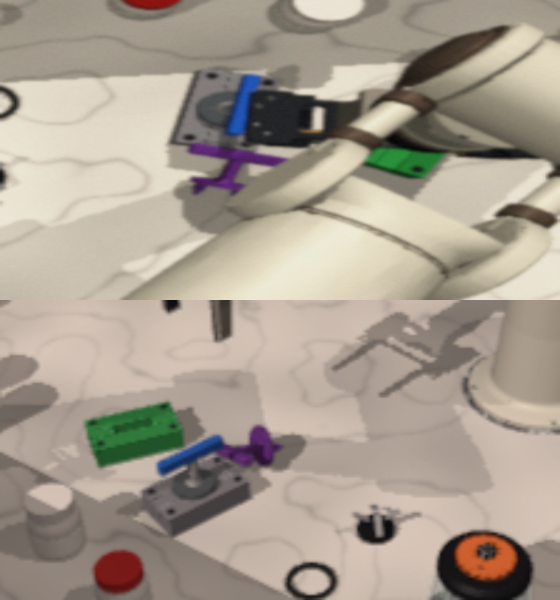

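The purple look-alike toppled by itself and now lies beside the block; I'll leave it. The blue bar centre is about (535,-222) with yaw -0.19.

Run:
```python
from h import *
plan((534.5,-222,77),-0.195)
```

```text
shift cm [17.96 -3.39 -5.78] rot deg [ 5.66 -0.   -0.  ] joints [-0.71  0.03  1.66  0.    1.44  0.96]
```

Call:
{"fn": "move_arm", "kwargs": {
  "deltas": "0 0 -1.7 -2.89 0 0 0;0 0 -1.69 -2.89 0 0 0;0 0 0 0 5.7 0 0;0 3 0 0 0 0 0;0 3 0 0 0 0 0"
}}

```text
time: 2.82
tool_pos: [536.4, -222.6, 198.0]
tcp_rot: [2.734, 1.565, -0.603]
force: [0.3, 0.1, 0.0]
gripper_width: 0.998
```

Run:
```python
from h import *
np.set_printoptions(precision=1,suppress=True)
p,K,T=cam('wrist');cv2.imwrite('pics/w2.png',p['img'])
for q,z in [('spanner_bar',88)]:
    for r in spot_point(p,q)[:3]: print(q,r['score'],r['xy'],ray(K,T,r['xy'],z))
plan((534.5,-222,77),-0.195)
```

```text
spanner_bar 0.74 [313.8, 202.8] [ 534.8 -221.5   88. ]
spanner_bar 0.57 [335.0, 262.1] [ 479.8 -229.    88. ]
spanner_bar 0.49 [47.1, 58.5] [677.9 -54.9  88. ]
shift cm [11.4  0.2 -0.4] rot deg [-0.   0.6  0.2] joints [-0.6  0.2  1.6 -0.   1.3  1.2]
```

View pics/w2.png

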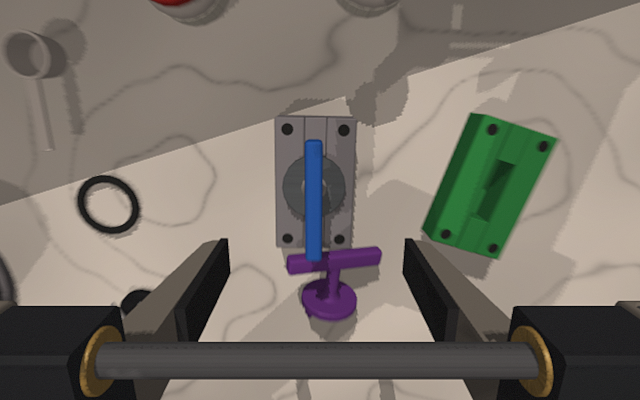

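Call:
{"fn": "move_arm", "kwargs": {
  "deltas": "0 3 0.05 -0.1 0 0.3 0;0 3 0.05 -0.1 0 0.3 0;0 3 0.05 -0.1 0 0 0;0 2.4 0 -0.1 0 0 0;0 0 0 0 0 0 0"
}}

```text
time: 3.33
tool_pos: [536.2, -222.8, 78.8]
tcp_rot: [-2.305, 1.566, 0.64]
force: [-0.4, 0.7, -1.3]
gripper_width: 1.002
```

Run:
```python
from h import *
plan((534.5,-222,77),-0.195)
```

```text
shift cm [ 0.18 -0.05  0.19] rot deg [-0.09 -0.17  0.19] joints [-0.6   0.32  1.7   0.    1.11  1.16]
```

Call:
{"fn": "move_arm", "kwargs": {
  "deltas": "0.5 0.1 0 0.15 0 0 0;1 0 0 0 0 0 0;1 0 0 0 0 0 0;1 0 0 0 0 0 0;1 0 0 0 0 0 0",
  "grip_force": 50
}}

```text
time: 3.75
tool_pos: [538.3, -224.8, 83.4]
tcp_rot: [3.057, 1.558, -0.282]
force: [-0.1, 0.4, -0.0]
gripper_width: 0.66
```

Call:
{"fn": "move_arm", "kwargs": {
  "deltas": "1 0 0 0 0 0 0;1 0 0 0 0 0 0;1 0 0 0 0 0 0"
}}

```text
time: 4.0
tool_pos: [537.5, -224.2, 81.9]
tcp_rot: [3.13, 1.56, -0.208]
force: [0.3, -0.1, -0.8]
gripper_width: 0.446
```

Run:
```python
from h import *
s=state();print(s['gripper_width']*92,s['force'],s['torque'],s['tool_pos'])
```

```text
41.012914110161375 [ 0.2538638  -0.13330767 -0.82874914] [0.0236663  0.04053935 0.02231059] [ 537.48811727 -224.16608381   81.85707027]
```

Call:
{"fn": "move_arm", "kwargs": {
  "deltas": "1 0 0 0 0 0 0;1 0 0 0 0 0 0;1 0 0 0 0 0 0;1 0 0 0 0 0 0;1 0 0 0 0 0 0"
}}

```text
time: 4.42
tool_pos: [537.2, -223.8, 81.3]
tcp_rot: [-3.103, 1.561, -0.158]
force: [0.5, 3.9, 4.5]
gripper_width: 0.147
```

Run:
```python
from h import *
s=state();print(s['gripper_width']*92,s['force'],s['torque'],s['tool_pos']);plan((534.5,-222,77),-0.195)
```

```text
13.531767050526076 [0.54801515 3.92406317 4.53335249] [ 0.64349889 -0.18279725  0.00742503] [ 537.22595456 -223.76447139   81.29345636]
shift cm [ 0.43 -0.12  0.31] rot deg [-0.08 -0.57  0.02] joints [-0.6   0.32  1.71  0.    1.11  1.16]
```

Call:
{"fn": "move_arm", "kwargs": {
  "deltas": "1 -1 0 0 0 0 0;1 -3.5 0 0 0 0 0;1 -3.5 0 0 0 0 0;1 -4 0 0 0 0 0;1 -4 0 0 0 0 0"
}}

```text
time: 4.83
tool_pos: [534.7, -223.5, 242.8]
tcp_rot: [-3.111, 1.562, -0.166]
force: [1.0, 0.2, -3.3]
gripper_width: 0.148
```

Run:
```python
from h import *
s=state();print(s['gripper_width']*92,s['force'],s['torque'],s['tool_pos']);plan((425,190,255),-0.195)
p,K,T=cam('wrist');cv2.imwrite('pics/w3.png',p['img'])
```

```text
13.649507499421901 [ 1.02847831  0.21575856 -3.33877181] [-0.0507933  -0.08485261  0.05276036] [ 534.70826923 -223.48771174  242.75300471]
shift cm [ -1.37 -38.41  18.83] rot deg [-0.1  -0.48  0.01] joints [-0.61  0.15  1.57  0.    1.42  1.16]
```

View pics/w3.png

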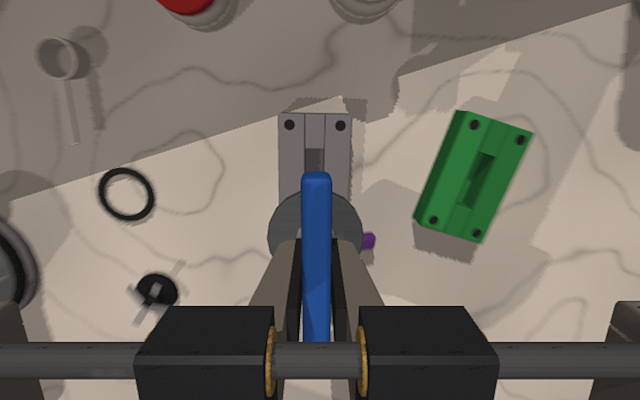

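Run:
```python
from h import *
np.set_printoptions(precision=1,suppress=True)
p=read_camera('wrist');M=np.array(p['tool_from_camera']);Ki=np.linalg.inv(np.array([[p['fx'],0,p['cx']],[0,p['fy'],p['cy']],[0,0,1]]))
def hit(uv,x):
    d=M[:3,:3]@Ki@np.array([*uv,1.]);o=M[:3,3];return o+d*(x-o[0])/d[0]
for dx in(-11,-7,-4):
    print(dx,'bar end',hit((302,175),dx-9),hit((331,175),dx-9),'plate L,R',hit((268,235),dx+46),hit((363,235),dx+46))
```

```text
-11 bar end [-20.   -5.1 -49.9] [-20.    6.8 -49.9] plate L,R [ 35.  -28.1  -0.7] [35.  28.9 -0.7]
-7 bar end [-16.   -5.3 -49. ] [-16.    6.9 -49. ] plate L,R [ 39.  -28.7   1. ] [39.  29.5  0.9]
-4 bar end [-13.   -5.4 -48.3] [-13.    7.1 -48.3] plate L,R [ 42.  -29.1   2.2] [42.  29.9  2.2]
```

Call:
{"fn": "move_arm", "kwargs": {
  "deltas": "1 -0.1 -3.84 1.88 0 0 0;1 -0.1 -3.84 1.88 0 0 0;1 -0.1 -3.84 1.88 0 0 0;1 -0.1 -3.84 1.88 0 0 0;1 -0.1 -3.84 1.88 0 0 0"
}}

```text
time: 5.35
tool_pos: [480.7, -20.9, 244.3]
tcp_rot: [3.125, 1.563, -0.214]
force: [1.9, 0.7, -3.3]
gripper_width: 0.149
```

Call:
{"fn": "move_arm", "kwargs": {
  "deltas": "1 -0.1 -3.84 1.88 0 0 0;1 -0.1 -3.84 1.88 0 0 0;1 -0.1 -3.84 1.88 0 0 0;1 -0.1 -3.84 1.88 0 0 0;1 -0.1 -3.84 1.88 0 0 0"
}}

```text
time: 5.77
tool_pos: [427.5, 180.3, 248.5]
tcp_rot: [3.034, 1.562, -0.304]
force: [0.6, -0.2, -4.0]
gripper_width: 0.151
```

Run:
```python
from h import *
np.set_printoptions(precision=1,suppress=True)
s=state();print(s['time'],s['tool_pos'],s['joint_positions'])
p,K,T=cam('wrist');cv2.imwrite('pics/w4.png',p['img'])
for q,z in [('collar_face',150),('jar',0)]:
    for r in spot_point(p,q)[:2]: print(q,r['score'],r['xy'],ray(K,T,r['xy'],z))
plan((425,190,255),-0.195)
```

```text
5.7667 [427.5 180.3 248.5] [ 0.1 -0.2  1.9 -0.   1.4  1.9]
collar_face 0.73 [245.1, 117.7] [502.2 216.8 150. ]
jar 0.56 [270.7, 109.1] [503.4 216.2   0. ]
shift cm [-0.7 -0.8  0.4] rot deg [ 0.2 -0.5 -0.1] joints [ 0.1 -0.2  1.9 -0.   1.4  1.9]
```

View pics/w4.png

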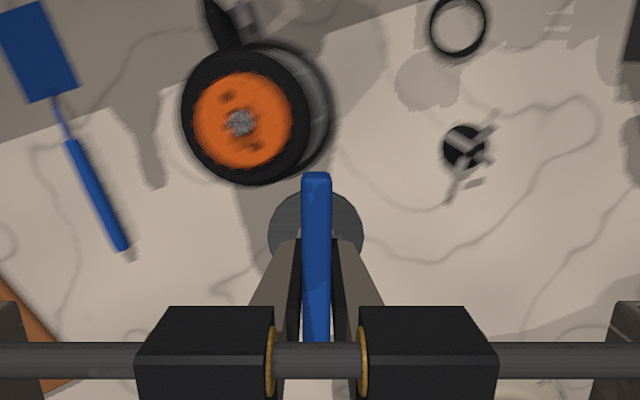

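The collar shows with holes near (227,97) and (255,147), and the dog at (241,123). The arm was still moving when I took this, so I'll let it settle and measure again.

Call:
{"fn": "move_arm", "kwargs": {
  "deltas": "1 0 0 0 0 0 0;1 0 0 0 0 0 0;1 0 0 0 0 0 0;1 0 0 0 0 0 0"
}}

```text
time: 6.25
tool_pos: [429.5, 177.7, 249.2]
tcp_rot: [3.111, 1.561, -0.23]
force: [0.2, 0.1, -4.5]
gripper_width: 0.142
```

Run:
```python
from h import *
np.set_printoptions(precision=2,suppress=True)
p,K,T=cam('wrist');im=p['img'];s=state();print(s['tool_pos'])
hsv=cv2.cvtColor(im,cv2.COLOR_BGR2HSV)
o=cv2.inRange(hsv,(3,120,80),(20,255,255));o[200:]=0
c=max(cv2.findContours(o,0,2)[0],key=cv2.contourArea);e=cv2.fitEllipse(cv2.convexHull(c));print('collar ellipse',e,ray(K,T,e[0],150))
m=np.zeros_like(o);cv2.drawContours(m,[cv2.convexHull(c)],-1,255,-1);m=cv2.erode(m,np.ones((5,5)))
h=(m>0)&(hsv[...,2]<150)&True
n,l,st,ce=cv2.connectedComponentsWithStats(h.astype(np.uint8))
P=[]
for i in range(1,n):
    if st[i,4]>8: print(st[i],ce[i],ray(K,T,ce[i],150))
x,y,w,hh=cv2.boundingRect(c)
cv2.imwrite('pics/w5.png',cv2.resize(im[y-12:y+hh+12,x-12:x+w+12],None,fx=4,fy=4))
print(x,y,w,hh)
for q,z in [('collar_face',150)]:
    for r in spot_point(p,q)[:2]: print(q,r['score'],r['xy'],ray(K,T,r['xy'],z))
```

```text
[429.48 177.84 249.28]
collar ellipse ((243.71864318847656, 121.3271484375), (91.79805755615234, 97.2776107788086), 145.07992553710938) [502.09 215.79 150.  ]
[232  76  13   2  13] [238.    76.23] [532.83 211.92 150.  ]
[224  93  11  11  96] [228.8   97.77] [520.08 222.06 150.  ]
[ 226  108   38   45 1052] [245.02 130.01] [495.9  216.42 150.  ]
197 74 94 96
collar_face 0.91 [241.4, 122.7] [501.48 217.68 150.  ]
```

View pics/w5.png

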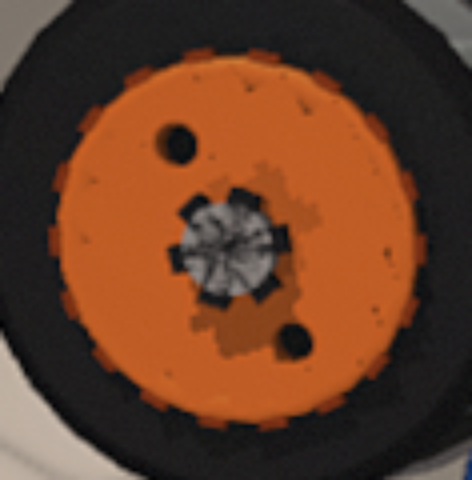

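Run:
```python
from h import *
np.set_printoptions(precision=2,suppress=True)
s=state();p,K,T=cam('wrist')
a=ray(K,T,(185+177/4,62+144/4),150);b=ray(K,T,(185+293/4,62+342/4),150)
yaw=np.arctan2(*(a-b)[[1,0]]);m=(a+b)/2
print(a,b,np.linalg.norm(a-b),m,yaw)
R=Ro.from_euler('xyz',s['tcp_rot']);print(R.as_matrix())
plan((m[0],m[1],245),yaw)
```

```text
[519.8 222.2 150. ] [481.55 210.41 150.  ] 40.029587551836585 [500.68 216.31 150.  ] 0.29903455967311815
[[ 0.01 -0.2  -0.98]
 [-0.   -0.98  0.2 ]
 [-1.    0.   -0.01]]
shift cm [ 0.5  -5.14 -6.23] rot deg [-28.49  -0.58  -0.15] joints [ 0.13 -0.16  1.86 -0.    1.43  1.9 ]
```

Call:
{"fn": "move_arm", "kwargs": {
  "deltas": "1 0.1 -1.73 -2.07 0 0 0;1 0 -1.73 -2.07 0 0 0;1 0 -1.73 -2.07 0 0 0;1 0 0 0 -5.7 0 0;1 0 0 0 -5.7 0 0"
}}

```text
time: 6.82
tool_pos: [501.1, 217.7, 248.3]
tcp_rot: [2.889, 1.561, -0.246]
force: [-0.2, -0.4, -4.4]
gripper_width: 0.148
```

Call:
{"fn": "move_arm", "kwargs": {
  "deltas": "1 0 0 0 -5.7 0 0;1 0 0 0 -5.7 0 0;1 0 0 0 -5.7 0 0;1 0 0 0 0 0 0;1 0 0 0 0 0 0"
}}

```text
time: 7.23
tool_pos: [500.3, 217.4, 249.0]
tcp_rot: [2.639, 1.56, -0.205]
force: [1.1, 0.2, -4.0]
gripper_width: 0.146
```

Run:
```python
from h import *
s=state();print(s['time'],s['tool_pos'],s['force'],s['torque'])
plan((501.0,216.9,225),0.299)
```

```text
7.2333 [500.27652556 217.41989157 248.96588603] [ 1.1180849   0.16931822 -3.95844175] [ 0.03138361 -0.02431718  0.05451648]
shift cm [ 2.4   0.06 -0.03] rot deg [-0.08 -0.52 -0.28] joints [ 0.19  0.06  1.65 -0.    1.42  1.46]
```

Call:
{"fn": "move_arm", "kwargs": {
  "deltas": "1 0.8 0.06 -0.05 0 0 0;1 0.8 0 0 0 0 0;1 0.4 0 0 0 0 0;1 0.2 0 0 0 0 0;1 0 0 0 0 0 0"
}}

```text
time: 7.65
tool_pos: [500.4, 217.1, 225.9]
tcp_rot: [2.555, 1.562, -0.286]
force: [0.7, -0.1, -4.4]
gripper_width: 0.149
```

Run:
```python
from h import *
s=state();print(s['time'],s['tool_pos'],s['force'],s['torque'])
plan((501.0,216.9,219),0.299)
p,K,T=cam('wrist');cv2.imwrite('pics/w6.png',p['img'])
```

```text
7.65 [500.4293003  217.09040468 225.88454099] [ 0.68016064 -0.10041988 -4.40026018] [ 0.05060672 -0.01046682  0.03543857]
shift cm [ 0.69  0.03 -0.04] rot deg [ 0.08 -0.41 -0.27] joints [ 0.19  0.07  1.68 -0.    1.38  1.46]
```

View pics/w6.png

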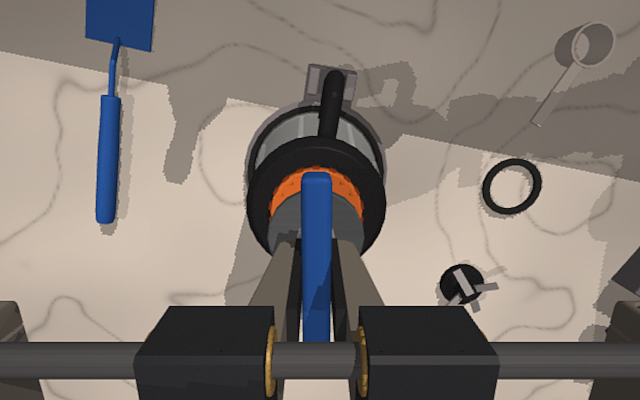

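The spanner is centred over the collar, so I'll start feeling downwards gently.

Call:
{"fn": "move_arm", "kwargs": {
  "deltas": "1 0.15 0.03 -0.04 0 0 0;1 0.15 0 0 0 0 0;1 0.1 0 0 0 0 0;1 0 0 0 0 0 0"
}}

```text
time: 8.03
tool_pos: [501.5, 217.0, 223.0]
tcp_rot: [2.639, 1.56, -0.202]
force: [-0.0, 0.5, -3.6]
gripper_width: 0.148
```

Call:
{"fn": "move_arm", "kwargs": {
  "deltas": "1 0.1 0 0 0 0 0;1 0 0 0 0 0 0"
}}

```text
time: 8.2
tool_pos: [501.5, 217.0, 222.0]
tcp_rot: [2.64, 1.56, -0.2]
force: [-0.6, -0.1, -4.2]
gripper_width: 0.144
```

Call:
{"fn": "move_arm", "kwargs": {
  "deltas": "1 0.1 0 0 0 0 0;1 0 0 0 0 0 0"
}}

```text
time: 8.37
tool_pos: [501.5, 217.0, 220.9]
tcp_rot: [2.641, 1.561, -0.2]
force: [-0.4, -0.0, -3.5]
gripper_width: 0.15
```

Call:
{"fn": "move_arm", "kwargs": {
  "deltas": "1 0.1 0 0 0 0 0;1 0 0 0 0 0 0;1 0.1 0 0 0 0 0;1 0 0 0 0 0 0"
}}

```text
time: 8.7
tool_pos: [501.5, 217.0, 218.9]
tcp_rot: [2.636, 1.561, -0.205]
force: [-0.2, -0.1, -3.6]
gripper_width: 0.144
```

Call:
{"fn": "move_arm", "kwargs": {
  "deltas": "1 0.1 0 0 0 0 0;1 0 0 0 0 0 0"
}}

```text
time: 8.87
tool_pos: [501.5, 217.0, 217.9]
tcp_rot: [2.634, 1.561, -0.207]
force: [-0.5, -0.1, -3.7]
gripper_width: 0.15
```

Call:
{"fn": "move_arm", "kwargs": {
  "deltas": "1 0.1 0 0 0 0 0;1 0 0 0 0 0 0"
}}

```text
time: 9.03
tool_pos: [501.6, 217.0, 216.9]
tcp_rot: [2.633, 1.561, -0.208]
force: [-0.8, -0.6, -3.5]
gripper_width: 0.146
```

Call:
{"fn": "move_arm", "kwargs": {
  "deltas": "1 0.05 0 0 0 0 0;1 0 0 0 0 0 0"
}}

```text
time: 9.2
tool_pos: [501.6, 217.0, 216.5]
tcp_rot: [2.639, 1.56, -0.202]
force: [-0.4, 0.6, -4.4]
gripper_width: 0.145
```

Call:
{"fn": "move_arm", "kwargs": {
  "deltas": "1 0.05 0 0 0 0 0;1 0 0 0 0 0 0"
}}

```text
time: 9.37
tool_pos: [501.6, 217.0, 216.0]
tcp_rot: [2.645, 1.56, -0.196]
force: [-0.1, 1.1, -3.0]
gripper_width: 0.146
```

Call:
{"fn": "move_arm", "kwargs": {
  "deltas": "1 0.05 0 0 0 0 0;1 0 0 0 0 0 0"
}}

```text
time: 9.53
tool_pos: [501.7, 217.0, 215.7]
tcp_rot: [2.652, 1.56, -0.189]
force: [-0.1, 0.2, -3.4]
gripper_width: 0.145
```

Call:
{"fn": "move_arm", "kwargs": {
  "deltas": "1 0.05 0 0 0 0 0;1 0 0 0 0 0 0"
}}

```text
time: 9.7
tool_pos: [501.8, 217.1, 215.1]
tcp_rot: [2.67, 1.56, -0.171]
force: [0.0, 0.4, -3.6]
gripper_width: 0.147
```

Call:
{"fn": "move_arm", "kwargs": {
  "deltas": "1 0.05 0 0 0 0 0;1 0 0 0 0 0 0"
}}

```text
time: 9.87
tool_pos: [501.8, 217.0, 214.6]
tcp_rot: [2.663, 1.56, -0.178]
force: [0.9, 0.9, -3.1]
gripper_width: 0.15
```

Call:
{"fn": "move_arm", "kwargs": {
  "deltas": "1 0.05 0 0 0 0 0;1 0 0 0 0 0 0"
}}

```text
time: 10.03
tool_pos: [501.8, 217.0, 214.1]
tcp_rot: [2.662, 1.56, -0.178]
force: [0.4, 0.1, -2.9]
gripper_width: 0.148
```

Call:
{"fn": "move_arm", "kwargs": {
  "deltas": "1 0.05 0 0 0 0 0;1 0 0 0 0 0 0"
}}

```text
time: 10.2
tool_pos: [501.8, 217.1, 213.6]
tcp_rot: [2.662, 1.56, -0.179]
force: [0.8, 0.6, -2.7]
gripper_width: 0.148
```

Call:
{"fn": "move_arm", "kwargs": {
  "deltas": "1 0.05 0 0 0 0 0;1 0 0 0 0 0 0"
}}

```text
time: 10.37
tool_pos: [501.8, 217.1, 213.1]
tcp_rot: [2.661, 1.56, -0.18]
force: [1.3, 0.1, -3.1]
gripper_width: 0.149
```

Call:
{"fn": "move_arm", "kwargs": {
  "deltas": "1 0.05 0 0 0 0 0;1 0 0 0 0 0 0"
}}

```text
time: 10.53
tool_pos: [501.8, 217.0, 212.6]
tcp_rot: [2.656, 1.56, -0.185]
force: [1.6, 0.1, -3.3]
gripper_width: 0.146
```

Run:
```python
from h import *
s=state();print(s['time'],s['tool_pos'],s['force'],s['torque'])
plan((501.0,216.9,209),0.299)
```

```text
10.5333 [501.76220702 217.03589065 212.58470892] [ 1.61225777  0.06260391 -3.26300345] [ 0.143061   -0.37510683  0.03637633]
shift cm [ 0.36 -0.01  0.08] rot deg [ 0.1  -0.54 -0.28] joints [ 0.19  0.09  1.7  -0.    1.35  1.46]
```

Call:
{"fn": "move_arm", "kwargs": {
  "deltas": "1 0.05 0 0 0 0 0;1 0 0 0 0 0 0;1 0.05 0 0 0 0 0;1 0 0 0 0 0 0"
}}

```text
time: 10.87
tool_pos: [501.8, 217.1, 211.6]
tcp_rot: [2.654, 1.56, -0.186]
force: [1.0, 0.6, -2.4]
gripper_width: 0.149
```

Call:
{"fn": "move_arm", "kwargs": {
  "deltas": "1 0.05 0 0 0 0 0;1 0 0 0 0 0 0"
}}

```text
time: 11.03
tool_pos: [501.8, 217.0, 211.1]
tcp_rot: [2.653, 1.56, -0.188]
force: [2.5, -0.1, -3.4]
gripper_width: 0.147
```

Call:
{"fn": "move_arm", "kwargs": {
  "deltas": "1 0.05 0 0 0 0 0;1 0 0 0 0 0 0"
}}

```text
time: 11.2
tool_pos: [501.8, 217.0, 210.6]
tcp_rot: [2.651, 1.56, -0.19]
force: [2.9, 1.5, -2.6]
gripper_width: 0.148
```

Call:
{"fn": "move_arm", "kwargs": {
  "deltas": "1 0.05 0 0 0 0 0;1 0 0 0 0 0 0"
}}

```text
time: 11.37
tool_pos: [501.8, 217.0, 210.1]
tcp_rot: [2.651, 1.56, -0.19]
force: [2.5, 0.6, -2.1]
gripper_width: 0.145
```

Run:
```python
from h import *
s=state();print(s['time'],s['tool_pos'],s['force'],s['torque'])
plan((501.0,216.9,209),0.299)
```

```text
11.3667 [501.76980222 217.01542066 210.06558968] [ 2.48299894  0.57985717 -2.10186352] [ 0.15230801 -0.43115725  0.00195699]
shift cm [ 0.11 -0.01  0.08] rot deg [ 0.1  -0.54 -0.29] joints [ 0.19  0.09  1.7  -0.    1.34  1.46]
```

Call:
{"fn": "move_arm", "kwargs": {
  "deltas": "1 0.05 0 -0.05 0 0 0;1 0 0 0 0 0 0"
}}

```text
time: 11.53
tool_pos: [501.9, 217.1, 209.3]
tcp_rot: [2.606, 1.561, -0.235]
force: [1.3, 0.4, -2.1]
gripper_width: 0.147
```

Call:
{"fn": "move_arm", "kwargs": {
  "deltas": "1 0.05 0 0 0 0 0;1 0 0 0 0 0 0"
}}

```text
time: 11.7
tool_pos: [502.0, 217.1, 209.0]
tcp_rot: [2.619, 1.561, -0.222]
force: [-0.3, -0.7, -2.5]
gripper_width: 0.149
```

Call:
{"fn": "move_arm", "kwargs": {
  "deltas": "1 0.05 0 0 0 0 0;1 0 0 0 0 0 0"
}}

```text
time: 11.87
tool_pos: [502.1, 217.2, 209.0]
tcp_rot: [2.635, 1.56, -0.206]
force: [-1.1, -0.3, 1.5]
gripper_width: 0.152
```

Call:
{"fn": "move_arm", "kwargs": {
  "deltas": "1 0.05 0 0 0 0 0;1 0 0 0 0 0 0"
}}

```text
time: 12.03
tool_pos: [502.2, 217.2, 208.9]
tcp_rot: [2.649, 1.56, -0.192]
force: [-2.7, -1.1, 4.8]
gripper_width: 0.147
```

Run:
```python
from h import *
s=state();print(s['time'],s['tool_pos'],s['force'],s['torque'])
```

```text
12.0333 [502.22755008 217.19023537 208.94343827] [-2.73107672 -1.07153366  4.78319685] [-0.13128188  0.46681107  0.04710242]
```

Seated: the force came up at TCP z 209 (expected 209.3), and side forces had shown the prongs in the holes. Now I'll turn clockwise, watching the torque.

Call:
{"fn": "move_arm", "kwargs": {
  "deltas": "1 0 0 0 2 0 0;1 0 0 0 2 0 0;1 0 0 0 2 0 0;1 0 0 0 2 0 0;1 0 0 0 0 0 0"
}}

```text
time: 12.45
tool_pos: [502.8, 217.0, 209.0]
tcp_rot: [2.781, 1.559, -0.2]
force: [-0.8, -1.0, 5.2]
gripper_width: 0.147
```

```bash
cat >> h.py <<'E'
def st():
    s=state();z=Ro.from_euler('xyz',s['tcp_rot']).as_matrix()[:,2]
    print(round(s['time'],2),s['tool_pos'].round(1),'F',s['force'].round(1),'M',s['torque'].round(2),'yaw',round(np.degrees(np.arctan2(-z[1],-z[0])),2),'j6',s['joint_positions'][5].round(2),'w',(s['gripper_width']*92).round(1))
E
python3 -c "from h import *;st()"
```

```text
Traceback (most recent call last):
  File "h.py", line 29, in st
    print(round(s['time'],2),s['tool_pos'].round(1),'F',s['force'].round(1),'M',s['torque'].round(2),'yaw',round(np.degrees(np.arctan2(-z[1],-z[0])),2),'j6',s['joint_positions'][5].round(2),'w',(s['gripper_width']*92).round(1))
                                                                                                                                                                                                  ^^^^^^^^^^^^^^^^^^^^^^^^^^^^^
AttributeError: 'float' object has no attribute 'round'
```

```bash
sed -i "s/(s\['gripper_width'\]\*92).round(1)/round(s['gripper_width']*92,1)/" h.py; python3 -c "from h import *;st()"
```

```text
12.45 [502.8 217.  209. ] F [-0.8 -1.   5.2] M [-0.27  0.19  0.16] yaw 9.21 j6 1.6 w 13.5
```

Call:
{"fn": "move_arm", "kwargs": {
  "deltas": "1 0 0 0 2 0 0;1 0 0 0 2 0 0;1 0 0 0 2 0 0;1 0 0 0 2 0 0;1 0 0 0 0 0 0"
}}

```text
time: 12.87
tool_pos: [502.7, 216.8, 208.9]
tcp_rot: [2.878, 1.559, -0.242]
force: [-1.0, -1.8, 5.2]
gripper_width: 0.15
```

```bash
python3 -c "from h import *;st()"
```

```text
12.87 [502.7 216.8 208.9] F [-1.  -1.8  5.2] M [-0.35  0.23  0.21] yaw 1.23 j6 1.74 w 13.8
```

Call:
{"fn": "move_arm", "kwargs": {
  "deltas": "1 0 0 0 2 0 0;1 0 0 0 2 0 0;1 0 0 0 2 0 0;1 0 0 0 2 0 0;1 0 0 0 0 0 0"
}}

```text
time: 13.28
tool_pos: [502.7, 216.6, 209.0]
tcp_rot: [2.972, 1.559, -0.287]
force: [-0.8, -3.4, 4.6]
gripper_width: 0.145
```

```bash
python3 -c "from h import *;st()"
```

```text
13.28 [502.7 216.6 209. ] F [-0.8 -3.4  4.6] M [-0.65  0.31  0.14] yaw -6.76 j6 1.88 w 13.3
```

Call:
{"fn": "move_arm", "kwargs": {
  "deltas": "1 0 0 0 2 0 0;1 0 0 0 2 0 0;1 0 0 0 2 0 0;1 0 0 0 0 0 0"
}}

```text
time: 13.62
tool_pos: [502.6, 216.4, 209.0]
tcp_rot: [3.046, 1.559, -0.318]
force: [-2.4, -2.6, 5.4]
gripper_width: 0.144
```

```bash
python3 -c "from h import *;st()"
```

```text
13.62 [502.6 216.4 209. ] F [-2.4 -2.6  5.4] M [-0.66  0.34  0.19] yaw -12.77 j6 1.98 w 13.2
```

Call:
{"fn": "move_arm", "kwargs": {
  "deltas": "1 0 0 0 2 0 0;1 0 0 0 2 0 0;1 0 0 0 0 0 0"
}}

```text
time: 13.87
tool_pos: [502.6, 216.3, 209.0]
tcp_rot: [3.09, 1.559, -0.345]
force: [-1.3, -3.6, 5.3]
gripper_width: 0.149
```

```bash
python3 -c "from h import *;st()"
```

```text
13.87 [502.6 216.3 209. ] F [-1.3 -3.6  5.3] M [-0.74  0.37  0.17] yaw -16.76 j6 2.05 w 13.7
```

Call:
{"fn": "move_arm", "kwargs": {
  "deltas": "1 0 0.03 0 2 0 0;1 0 0 0 2 0 0;1 0 0 0 0 0 0"
}}

```text
time: 14.12
tool_pos: [502.5, 216.1, 209.0]
tcp_rot: [-3.099, 1.559, -0.32]
force: [-1.3, -2.5, 6.8]
gripper_width: 0.146
```

```bash
python3 -c "from h import *;st()"
```

```text
14.12 [502.5 216.1 209. ] F [-1.3 -2.5  6.8] M [-0.64  0.36  0.18] yaw -20.77 j6 2.12 w 13.4
```

Call:
{"fn": "move_arm", "kwargs": {
  "deltas": "1 0 0 0 2 0 0;1 0 0 0 2 0 0;1 0 0 0 0 0 0"
}}

```text
time: 14.37
tool_pos: [502.4, 216.0, 208.9]
tcp_rot: [-3.062, 1.559, -0.352]
force: [-1.3, -2.7, 5.3]
gripper_width: 0.146
```

```bash
python3 -c "from h import *;st()"
```

```text
14.37 [502.4 216.  208.9] F [-1.3 -2.7  5.3] M [-0.76  0.42  0.2 ] yaw -24.76 j6 2.19 w 13.4
```

Call:
{"fn": "move_arm", "kwargs": {
  "deltas": "1 0 0.02 0 2 0 0;1 0 0 0 2 0 0;1 0 0 0 0 0 0"
}}

```text
time: 14.62
tool_pos: [502.3, 215.9, 208.9]
tcp_rot: [-2.984, 1.559, -0.345]
force: [-1.4, -4.0, 5.2]
gripper_width: 0.149
```

```bash
python3 -c "from h import *;st()"
```

```text
14.62 [502.3 215.9 208.9] F [-1.4 -4.   5.2] M [-0.76  0.46  0.17] yaw -28.77 j6 2.26 w 13.7
```

Call:
{"fn": "move_arm", "kwargs": {
  "deltas": "1 0 0 0 2 0 0;1 0 0 0 2 0 0;1 0 0 0 0 0 0"
}}

```text
time: 14.87
tool_pos: [502.2, 215.8, 209.0]
tcp_rot: [-2.933, 1.559, -0.363]
force: [-2.1, -3.4, 6.0]
gripper_width: 0.147
```

```bash
python3 -c "from h import *;st()"
```

```text
14.87 [502.2 215.8 209. ] F [-2.1 -3.4  6. ] M [-0.78  0.47  0.16] yaw -32.77 j6 2.33 w 13.5
```

Call:
{"fn": "move_arm", "kwargs": {
  "deltas": "1 0 0 0 2 0 0;1 0 0 0 2 0 0;1 0 0 0 0 0 0"
}}

```text
time: 15.12
tool_pos: [502.2, 215.8, 208.9]
tcp_rot: [-2.893, 1.559, -0.392]
force: [-1.9, -3.6, 6.9]
gripper_width: 0.148
```

```bash
python3 -c "from h import *;st()"
```

```text
15.12 [502.2 215.8 208.9] F [-1.9 -3.6  6.9] M [-0.87  0.6   0.44] yaw -36.73 j6 2.4 w 13.6
```

Call:
{"fn": "move_arm", "kwargs": {
  "deltas": "1 0 0 0 1 0 0;1 0 0 0 0 0 0;1 0 0 0 0 0 0"
}}

```text
time: 15.37
tool_pos: [502.1, 215.9, 208.9]
tcp_rot: [-2.869, 1.559, -0.384]
force: [-2.0, -2.5, 7.3]
gripper_width: 0.146
```

```bash
python3 -c "from h import *;st()"
```

```text
15.37 [502.1 215.9 208.9] F [-2.  -2.5  7.3] M [-0.75  0.65  0.64] yaw -37.62 j6 2.42 w 13.4
```

Call:
{"fn": "move_arm", "kwargs": {
  "deltas": "1 0 0 0 1 0 0;1 0 0 0 0 0 0;1 0 0 0 0 0 0"
}}

```text
time: 15.62
tool_pos: [502.1, 215.9, 209.0]
tcp_rot: [-2.847, 1.559, -0.38]
force: [-2.1, -3.3, 6.7]
gripper_width: 0.151
```

```bash
python3 -c "from h import *;st()"
```

```text
15.62 [502.1 215.9 209. ] F [-2.1 -3.3  6.7] M [-0.62  0.63  0.83] yaw -38.6 j6 2.43 w 13.9
```

Hard stop reached: torque rose from 0.17 to 0.83 N m within 6°. I'll unload the twist and lift straight out.

Call:
{"fn": "move_arm", "kwargs": {
  "deltas": "1 0 0 0 -3 0 0;1 0 0 0 -3 0 0;1 0 0 0 0 0 0;1 -0.3 0 0 0 0 0;1 -0.4 0 0 0 0 0"
}}

```text
time: 16.03
tool_pos: [501.4, 216.1, 213.7]
tcp_rot: [-2.952, 1.562, -0.382]
force: [1.2, -1.2, -6.1]
gripper_width: 0.145
```

```bash
python3 -c "from h import *;st()"
```

```text
16.03 [501.4 216.1 213.7] F [ 1.2 -1.2 -6.1] M [-0.35 -0.42 -0.01] yaw -32.75 j6 2.33 w 13.3
```

Call:
{"fn": "move_arm", "kwargs": {
  "deltas": "1 -0.5 0 0 0 0 0;1 -1 0 0 0 0 0;1 -1.5 0 0 0 0 0;1 -2 0 0 0 0 0;1 0 0 0 0 0 0"
}}

```text
time: 16.45
tool_pos: [503.4, 217.6, 270.0]
tcp_rot: [-2.566, 1.553, 0.004]
force: [0.8, 0.2, -2.0]
gripper_width: 0.148
```

```bash
python3 -c "
from h import *;st()
plan((425,175,255),-0.195)
plan((537.2,-223.8,245),-0.195)"
```

```text
16.45 [503.4 217.6 270. ] F [ 0.8  0.2 -2. ] M [ 0.05 -0.09  0.01] yaw -32.75 j6 2.33 w 13.6
shift cm [1.36 7.84 4.31] rot deg [-21.58  -0.94   0.38] joints [ 0.19  0.05  1.62 -0.    1.45  2.33]
shift cm [  2.56  35.32 -26.68] rot deg [-21.58  -0.94   0.38] joints [ 0.19  0.05  1.62 -0.    1.45  2.33]
```

Call:
{"fn": "move_arm", "kwargs": {
  "deltas": "1 0 0 0 -5.4 0 0;1 0 0 0 -5.4 0 0;1 0 0 0 -5.4 0 0;1 0 0 0 -5.4 0 0;1 1 2.7 3.2 0 0 0"
}}

```text
time: 16.87
tool_pos: [470.3, 198.6, 254.5]
tcp_rot: [-2.96, 1.558, -0.009]
force: [-0.4, -1.5, -2.8]
gripper_width: 0.149
```

Call:
{"fn": "move_arm", "kwargs": {
  "deltas": "1 0.8 2.7 3.2 0 0 0;1 0 0 0 0 0 0;1 0 0 0 0 0 0;1 0 0 0 0 0 0"
}}

```text
time: 17.2
tool_pos: [430.7, 177.5, 247.2]
tcp_rot: [-3.064, 1.559, -0.118]
force: [1.4, 0.1, -4.1]
gripper_width: 0.146
```

Run:
```python
from h import *
st()
p,K,T=cam('wrist');im=p['img']
r=spot_point(p,'collar_face')[0]['xy'];print(r)
x0,y0=int(r[0])-60,max(0,int(r[1])-60);print(x0,y0)
cv2.imwrite('pics/w7.png',cv2.resize(im[y0:y0+120,x0:x0+120],None,fx=4,fy=4))
```

```text
17.2 [430.7 177.5 247.2] F [ 1.4  0.1 -4.1] M [ 0.01 -0.05 -0.  ] yaw -11.18 j6 1.9 w 13.4
[242.3, 125.7]
182 65
```

View pics/w7.png

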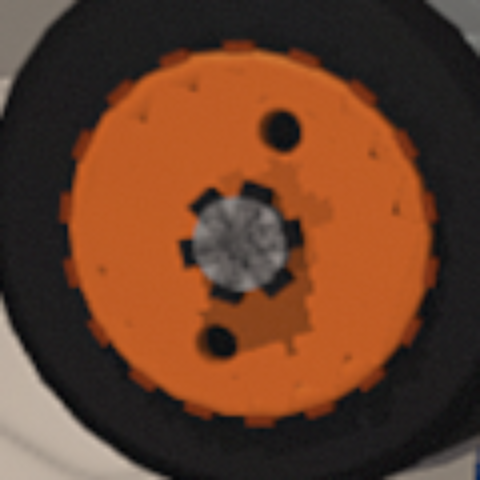

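The hole line has turned about 47° (0.82 rad) clockwise, which fits stopping at 1.4. Now back to the block.

Call:
{"fn": "move_arm", "kwargs": {
  "deltas": "1 0 3.73 -1.83 0 0 0;1 0 3.73 -1.83 0 0 0;1 0 3.73 -1.83 0 0 0;1 0 3.73 -1.83 0 0 0;1 0 3.73 -1.83 0 0 0"
}}

```text
time: 17.72
tool_pos: [485.9, -25.5, 249.1]
tcp_rot: [-3.142, 1.558, -0.194]
force: [1.3, 0.5, -3.5]
gripper_width: 0.146
```

Call:
{"fn": "move_arm", "kwargs": {
  "deltas": "1 0 3.73 -1.83 0 0 0;1 0 3.73 -1.83 0 0 0;1 0 3.73 -1.83 0 0 0;1 0 3.73 -1.83 0 0 0;1 0 3.73 -1.83 0 0 0"
}}

```text
time: 18.13
tool_pos: [539.3, -226.9, 249.5]
tcp_rot: [3.102, 1.558, -0.234]
force: [0.5, -0.4, -3.3]
gripper_width: 0.145
```

Call:
{"fn": "move_arm", "kwargs": {
  "deltas": "1 0 0 0 0 0 0;1 0 0 0 0 0 0;1 0 0 0 0 0 0;1 0 0 0 0 0 0"
}}

```text
time: 18.47
tool_pos: [538.2, -223.1, 249.1]
tcp_rot: [-3.116, 1.56, -0.167]
force: [0.1, 0.4, -4.6]
gripper_width: 0.147
```

Run:
```python
from h import *
st()
p,K,T=cam('wrist');cv2.imwrite('pics/w8.png',p['img'])
plan((535.5,-223.2,125),-0.195)
```

```text
18.47 [ 538.2 -223.1  249.1] F [ 0.1  0.4 -4.6] M [0.06 0.02 0.05] yaw -11.09 j6 1.16 w 13.5
shift cm [12.42  0.08  0.38] rot deg [ 0.1  -0.63  0.01] joints [-0.6   0.15  1.55  0.    1.43  1.16]
```

View pics/w8.png

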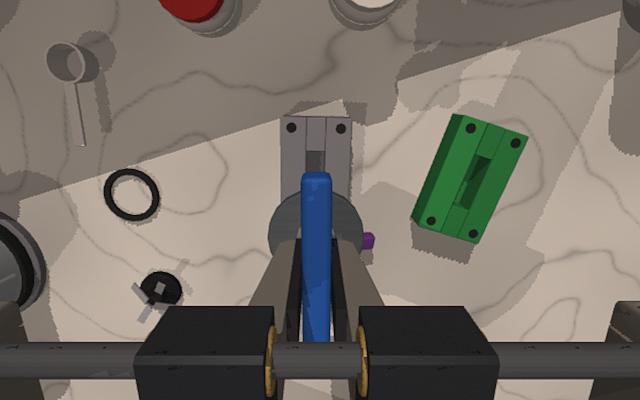

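Call:
{"fn": "move_arm", "kwargs": {
  "deltas": "1 3 0 0.1 0 0 0;1 3 0 0.1 0 0 0;1 3 0 0 0 0 0;1 3.5 0 0 0 0 0;1 0.8 0 0 0 0 0"
}}

```text
time: 18.93
tool_pos: [533.8, -220.4, 110.2]
tcp_rot: [-1.913, 1.567, 1.035]
force: [-2.4, 1.5, -5.5]
gripper_width: 0.151
```

Call:
{"fn": "move_arm", "kwargs": {
  "deltas": "1 0 0 0 0 0 0;1 0 0 0 0 0 0;1 0 0 0 0 0 0"
}}

```text
time: 19.18
tool_pos: [538.9, -224.8, 118.9]
tcp_rot: [3.009, 1.556, -0.327]
force: [0.6, -0.3, -3.7]
gripper_width: 0.151
```

Run:
```python
from h import *
st();plan((536.3,-223.3,84),-0.195)
```

```text
19.18 [ 538.9 -224.8  118.9] F [ 0.6 -0.3 -3.7] M [ 0.06  0.03 -0.04] yaw -11.13 j6 1.16 w 13.9
shift cm [ 3.49 -0.1   0.34] rot deg [ 0.04 -0.87 -0.12] joints [-0.6   0.27  1.68  0.    1.18  1.16]
```

Call:
{"fn": "move_arm", "kwargs": {
  "deltas": "1 0.5 -0.1 0.3 0 0 0;1 0.5 0 0 0 0 0;1 0.4 0 0 0 0 0;1 0 0 0 0 0 0;1 0 0 0 0 0 0"
}}

```text
time: 19.6
tool_pos: [534.2, -222.3, 101.5]
tcp_rot: [-3.113, 1.561, -0.166]
force: [-0.3, 0.3, -4.9]
gripper_width: 0.147
```

Run:
```python
from h import *
st();plan((536.3,-223.3,84),-0.195)
```

```text
19.6 [ 534.2 -222.3  101.5] F [-0.3  0.3 -4.9] M [ 0.01 -0.04  0.06] yaw -11.17 j6 1.16 w 13.5
shift cm [ 1.75  0.06 -0.21] rot deg [ 0.   -0.56  0.02] joints [-0.61  0.28  1.7   0.    1.15  1.16]
```

Call:
{"fn": "move_arm", "kwargs": {
  "deltas": "1 0.3 0.05 -0.15 0 0 0;1 0.3 0 0 0 0 0;1 0.2 0 0 0 0 0;1 0 0 0 0 0 0"
}}

```text
time: 19.93
tool_pos: [535.6, -223.0, 93.1]
tcp_rot: [-3.087, 1.561, -0.14]
force: [-0.8, 0.0, -4.3]
gripper_width: 0.145
```

Call:
{"fn": "move_arm", "kwargs": {
  "deltas": "1 0.3 0 0 0 0 0;1 0.3 0 0 0 0 0;1 0 0 0 0 0 0"
}}

```text
time: 20.18
tool_pos: [535.5, -223.0, 87.0]
tcp_rot: [-3.091, 1.562, -0.144]
force: [-0.4, 0.3, -3.1]
gripper_width: 0.149
```

Run:
```python
from h import *
st();plan((536.3,-223.3,81),-0.195)
```

```text
20.18 [ 535.5 -223.    87. ] F [-0.4  0.3 -3.1] M [ 0.08  0.02 -0.01] yaw -11.17 j6 1.16 w 13.7
shift cm [ 0.6   0.02 -0.08] rot deg [ 0.   -0.53  0.03] joints [-0.6   0.3   1.71  0.    1.12  1.16]
```

Call:
{"fn": "move_arm", "kwargs": {
  "deltas": "1 0.2 0 0 0 0 0;1 0.2 0 0 0 0 0;1 0 0 0 0 0 0"
}}

```text
time: 20.43
tool_pos: [535.8, -223.1, 83.4]
tcp_rot: [-3.115, 1.561, -0.169]
force: [-0.2, 0.1, -3.5]
gripper_width: 0.145
```

Call:
{"fn": "move_arm", "kwargs": {
  "deltas": "1 0.1 0 0 0 0 0;1 0 0 0 0 0 0"
}}

```text
time: 20.6
tool_pos: [536.0, -223.2, 82.7]
tcp_rot: [-3.137, 1.56, -0.191]
force: [0.9, -0.4, -3.6]
gripper_width: 0.144
```

Call:
{"fn": "move_arm", "kwargs": {
  "deltas": "1 0.1 0 0 0 0 0;1 0 0 0 0 0 0"
}}

```text
time: 20.77
tool_pos: [536.0, -223.3, 81.8]
tcp_rot: [-3.141, 1.56, -0.195]
force: [0.5, -0.2, -4.0]
gripper_width: 0.146
```

Call:
{"fn": "move_arm", "kwargs": {
  "deltas": "1 0.05 0 0 0 0 0;1 0 0 0 0 0 0"
}}

```text
time: 20.93
tool_pos: [536.0, -223.3, 81.3]
tcp_rot: [3.141, 1.56, -0.196]
force: [-0.2, 0.2, -4.5]
gripper_width: 0.151
```

Call:
{"fn": "move_arm", "kwargs": {
  "deltas": "1 0.05 0 0 0 0 0;1 0 0 0 0 0 0"
}}

```text
time: 21.1
tool_pos: [536.2, -223.3, 81.2]
tcp_rot: [3.141, 1.56, -0.196]
force: [-0.7, 0.9, -1.1]
gripper_width: 0.151
```

Call:
{"fn": "move_arm", "kwargs": {
  "deltas": "1 0.05 0 0 0 0 0;1 0 0 0 0 0 0;1 0 0 0 0 0 0"
}}

```text
time: 21.35
tool_pos: [536.3, -223.2, 81.2]
tcp_rot: [-3.141, 1.56, -0.194]
force: [-3.0, 3.3, 5.9]
gripper_width: 0.148
```

Seated on the block at TCP z 81.2, the same as at the grasp. Releasing.

Call:
{"fn": "move_arm", "kwargs": {
  "deltas": "0.8 -0.05 0 0 0 0 0;0.8 0 0 0 0 0 0;0.6 0 0 0 0 0 0;0.4 0 0 0 0 0 0;0.2 0 0 0 0 0 0"
}}

```text
time: 21.77
tool_pos: [536.1, -223.4, 80.8]
tcp_rot: [3.124, 1.56, -0.213]
force: [0.2, -0.5, -0.0]
gripper_width: 0.396
```

Call:
{"fn": "move_arm", "kwargs": {
  "deltas": "0 0 0 0 0 0 0;0 0 0 0 0 0 0;0 0 0 0 0 0 0;0 0 0 0 0 0 0;0 0 0 0 0 0 0"
}}

```text
time: 22.18
tool_pos: [536.1, -223.3, 80.8]
tcp_rot: [3.138, 1.56, -0.198]
force: [-0.4, -0.5, -0.5]
gripper_width: 0.759
```

Call:
{"fn": "move_arm", "kwargs": {
  "deltas": "0 0 0 0 0 0 0;0 0 0 0 0 0 0;0 -1 0 0 0 0 0;0 -2 0 0 0 0 0;0 -3 0 0 0 0 0"
}}

```text
time: 22.6
tool_pos: [533.7, -222.0, 139.4]
tcp_rot: [-2.739, 1.565, 0.208]
force: [0.7, -0.7, 0.0]
gripper_width: 0.999
```

Call:
{"fn": "move_arm", "kwargs": {
  "deltas": "0 -3.5 0 0 0 0 0;0 -3 0 0 0 0 0;0 -1 0 0 0 0 0;0 0 0 0 0 0 0;0 0 0 0 0 0 0"
}}

```text
time: 23.02
tool_pos: [534.5, -222.9, 215.5]
tcp_rot: [3.14, 1.56, -0.197]
force: [0.3, 0.3, -0.8]
gripper_width: 1.0
```

Run:
```python
from h import *
np.set_printoptions(precision=1,suppress=True)
st()
p,K,T=cam('wrist');cv2.imwrite('pics/w9.png',p['img'])
for r in spot_point(p,'spanner_bar')[:2]: print(r['score'],r['xy'],ray(K,T,r['xy'],88))
```

```text
23.02 [ 534.5 -222.9  215.5] F [ 0.3  0.3 -0.8] M [ 0.1 -0.   0. ] yaw -11.17 j6 1.16 w 92.0
0.89 [332.2, 253.3] [ 479.1 -227.6   88. ]
0.81 [316.9, 198.1] [ 532.1 -224.    88. ]
```

View pics/w9.png

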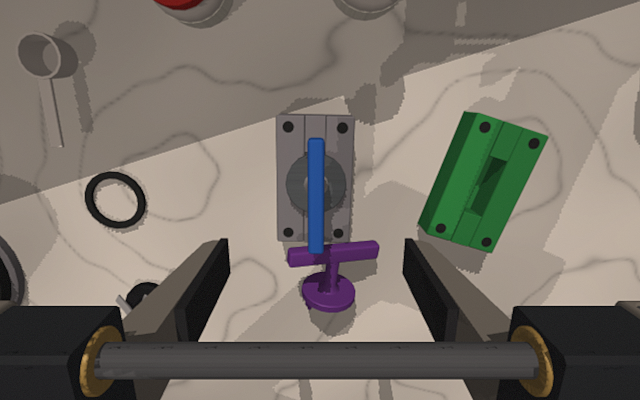

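The spanner stands upright in the grey block as it did at the start, with the jaws open and clear.

```bash
python3 -c "from station import *;print(finish_job())"
```

```text
the job is handed in; nothing more can be done
None
```

The collar is tight and the spanner is back in its slot; I handed the job in at about 23 s of the 72 s allowed. No verdict came back, so the points below are my own checks.

- **Setting the prongs:** I felt down with about 9 N of contact, against the 22 N limit. The prongs came fully home at a TCP height of 209 mm, where I expected 209.3 mm.
- **Tightening:** I turned clockwise until the hard stop, where the torque rose from about 0.17 to 0.83 N m. A picture afterwards showed the hole line about 47° (0.82 rad) further on. That fits a stop at 1.4 if the collar started near 0.58, but the reading itself can't be seen.
- **Putting it back:** The spanner touched down at the same height as when I took it (81.2 mm against 81.3 mm). The last picture shows it upright in the grey block, with the gripper open and clear.
- **Bystanders:** None showed as moved in the wrist pictures. I did not recheck all of them from the top camera.
- **Purple look-alike:** It fell over in the first two seconds. I measured no contact with it, and the gripper was well above it. I left it lying beside the block.

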